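# Weed out the slack card clip at the print station

### The arm

A 6-joint arm with a two-finger parallel gripper is mounted at the origin on the work surface. World frame = base frame: x ahead of the robot, y to its left, z up, the work surface at z = 0. Lengths are in m, angles in degrees, forces in N, time in s.
With the tool pointing down it reaches from about 0.35 to 0.875 m from the base axis. Payload 4.2 kg.
Tool frame: the origin (TCP) lies at the very end of the fingers, on their centre line; the grasp point (between the pads) lies 19 mm behind it (r.grip_point_offset is the distance from the TCP to the grasp point, in m); z points along the fingers, y is the line along which they close (so a half turn about z gives the same grasp; the last joint's range is limited). The gripper opens to 87 mm and grips with 3 to 60 N. Pads are 19 mm wide; open, the fingers measure 117 mm over their backs; the gripper's body (75 mm by 190 mm) begins 51 mm behind the grasp point.
Start: joints at [-49.469, 22.042, 0.453, 0, -68.411, -14.817], TCP at [0.271, -0.563, 0.223] pointing down, gripper open.
Joint ranges: [-179.83, 179.83], [-69.29, 118.12], [-61.27, 80.66], [-181.25, 117.63], [-171.15, -9.14], [-177.46, 177.46]. Speed limits (degrees/s): [159.86, 159.86, 180, 180, 180, 180].

### API

Orientations are given as a 3x3 rotation matrix whose columns are the frame's x, y, z axes.
In Python, from station import r, cams gives the robot as it stands. The module is installed in compiled form; this text tells all that it offers.
- The arm moves only by the shell command python3 -m handwheel 'ROWS'. ROWS is JSON, a list that holds one entry, the list of rows, each a list of 7 numbers: the turn, a rotation vector about the tool's x, y, z in units of 6 degrees (1.0 is 6 degrees), then the shift along the tool's x, y, z in m, then the finger opening in m, from 0 to 0.087. In form: [[[ax, ay, az, x, y, z, jaw], ...]]. A call has 1 to 12 rows; each row shifts and turns the commanded pose from where the row before left it, along the tool's axes as they then stand; what a row does not reach is not made up. A row lasts 1/10 s, in which the tool goes at most 50 mm and 8.59 degrees, less where a joint would pass 70% of its speed; a pose out of reach is approached as far as the arm can. A call with a gripper value outside its range is refused whole. The fingers move at their own pace and stop on an object; the grip force is fixed at half the most. Time passes only in rows, so rows that do not move let the fingers close. It gives the time, the measured TCP pose, the force, the opening and the grip force at its end, in the units of the state.
- r.sense(): the state, without advancing time (a new reading comes with each control period).
- cams.capture(name): name is "side" or "top"; returns the picture (480x640x3 uint8, red, green, blue); there is no depth.
- cams.get_calibration(name): a dict with "camera_matrix" (3x3 intrinsics, pixels), "k1" (the pictures are not rectified: a ray, as slopes to the right and down, at radius r is drawn at 1 + k1 r^2 times it, then the intrinsics apply), "rvec" (rotation vector, rad) and "tvec" (3), from world to camera coordinates, as OpenCV has them. Camera axes: x right, y down, z forward; pixel columns grow to the right and rows downward; lengths in m; the calibration is good to about 2 mm. A picture is of the moment at which its call begins. get_calibration takes no time and is no camera call.
- r.finish_job(): hands the job in; it is judged then, once.
The state is a dict: "time_s": time; "joints": joint angles; "joint_velocities": joint speeds; "effort": joint torques, N m; "tcp_pos": TCP position; "ee_rot": TCP orientation; "wrist_force": force on the tool from outside, world axes, zero at the start; "moment": the same for the moment, N m; "gripper_width": opening from 0.0 (shut) to 1.0 (fully open); "gripper_force": force on a finger pad.
Only numpy, scipy, OpenCV 4.12 (cv2) and the standard library are available. Lean on these libraries where they do the work, as an engineer would, in place of code of your own. Each camera call takes 0.05 s, during which the arm holds its last target. There are 200 camera calls.

### The job

One of the three job-card stands has a clip that has gone slack: find it by tugging the cards straight up in turn with about half a kilo of pull, which a sound clip withstands and the slack one does not, and never so hard that a card lifts its stand off the bench. Push the card that comes out, without forcing it, fully home and upright in the clip of the empty spare stand, then set the slack stand upright in the grey repair pan. Leave the sound stands with their cards fully home, the spare stand, and the other things on the bench where they are.

Things in the scene. Friction and masses are not known exactly. Their poses are not given: they have to be found in the camera images.
- stand_1: Job-card stand, loose, 0.78 kg (7.6 N). Origin: centre of its underside, z up. Dark steel foot 64 (x) x 90 (y) x 18 mm. On it a steel clip body 14 (x) x 40 (y) mm, z = 18 to 56 mm, and on that the fixed jaw, x = 1.5 to 9.5 mm, 40 mm wide, to z = 76 mm: grip the stand by their end faces (y = +-20 mm). Sprung jaw on the -x side, 36 mm wide; thin flared lips to z = 91 mm.
- stand_2: The same as stand_1. In each stand the card is in the plane x = 0, its width along y, standing on the throat floor at z = 56 mm; the jaws press on it at z = 74 mm and flare open above. A thumb tab (24 mm wide, z = 57 mm) juts to x = -31 mm.
- stand_3: The same as stand_1. Of these three, one is slack: which one cannot be seen. A sound clip lets its card slide only at about 11 to 14 N, more than the stand weighs; the slack one at about 2 N, with little change until the card is out.
- card_1: Stiff white plastic job card, 3 (x) x 50 (y) x 80 (z) mm, 14 g, loose, standing upright in the clip of stand_1. Origin: centre of its lower edge; z up along the card, y along its width, x normal to its face. Its top is 136 mm above the bench; its lowest 18 mm are between the jaws. It can be pinched by its two side edges from above.
- card_2: The same as card_1, in the clip of stand_2 at the start.
- card_3: The same as card_1, in the clip of stand_3 at the start.
- spare: Spare stand, the same as stand_1 but its clip is empty and sound: a card slides in it at about 5 to 8 N, and entering between the jaws takes 8 to 20 N. Origin: centre of its underside. Jaws closed to 1.5 mm at z = 74 mm; the flared mouth at z = 90 mm reaches from x = -5 to 7 mm. A card is fully home with its lower edge on the throat floor, z = 56 mm.
- pan: Grey open repair pan, fixed to the bench, outside 130 (x) x 190 (y) x 35 mm high, walls and floor 4 mm thick. Origin: centre of its underside.
- bottle: Bystander: closed amber resin bottle, 72 mm across, 170 mm tall, 0.6 kg. Origin: centre of its underside.
- model: Bystander: small printed dental arch model, 52 x 62 x 21 mm. Origin: centre of its underside.
- scraper: Bystander: hand scraper, 200 mm long, lying on the bench beyond the stands. Origin: under its middle.
Mind the look-alikes: they are no part of the job. What is shaped like the stand_1 but green is not meant. What is shaped like the card_2 but purple is not meant.

How it is judged (in metres and radians):
At the end, for the whole second after the job is handed in: One stand upright, at rest on the pan floor (within 60 mm of its centre); its card in the spare clip, within 4 mm of the throat floor, 12 mm of the middle, 0.12 rad of straight; the other cards just so in their own clips; those stands and the spare upright, moved under 30 mm (((horizontal distance between stand_1 and pan below 0.06 m and height (world z) of stand_1 between 0.001 and 0.009 m and angle between stand_1's own z axis and vertical below 0.06 rad and linear speed of each of stand_1, card_1 below 0.02 m/s and (z of card_1 in the frame of spare between 0.05 and 0.06 m and y of card_1 in the frame of spare between -0.012 and 0.012 m and angle between the z axis of card_1 and the z axis of spare, either way round below 0.12 rad) and (z of card_2 in the frame of stand_2 between 0.05 and 0.06 m and y of card_2 in the frame of stand_2 between -0.012 and 0.012 m and angle between the z axis of card_2 and the z axis of stand_2, either way round below 0.12 rad) and (distance of stand_2 from where it was at the start of the episode below 0.03 m and angle between stand_2's own z axis and vertical below 0.05 rad) and (z of card_3 in the frame of stand_3 between 0.05 and 0.06 m and y of card_3 in the frame of stand_3 between -0.012 and 0.012 m and angle between the z axis of card_3 and the z axis of stand_3, either way round below 0.12 rad) and (distance of stand_3 from where it was at the start of the episode below 0.03 m and angle between stand_3's own z axis and vertical below 0.05 rad) and (distance of spare from where it was at the start of the episode below 0.03 m and angle between spare's own z axis and vertical below 0.05 rad)) or (horizontal distance between stand_2 and pan below 0.06 m and height (world z) of stand_2 between 0.001 and 0.009 m and angle between stand_2's own z axis and vertical below 0.06 rad and linear speed of each of stand_2, card_2 below 0.02 m/s and (z of card_2 in the frame of spare between 0.05 and 0.06 m and y of card_2 in the frame of spare between -0.012 and 0.012 m and angle between the z axis of card_2 and the z axis of spare, either way round below 0.12 rad) and (z of card_1 in the frame of stand_1 between 0.05 and 0.06 m and y of card_1 in the frame of stand_1 between -0.012 and 0.012 m and angle between the z axis of card_1 and the z axis of stand_1, either way round below 0.12 rad) and (distance of stand_1 from where it was at the start of the episode below 0.03 m and angle between stand_1's own z axis and vertical below 0.05 rad) and (z of card_3 in the frame of stand_3 between 0.05 and 0.06 m and y of card_3 in the frame of stand_3 between -0.012 and 0.012 m and angle between the z axis of card_3 and the z axis of stand_3, either way round below 0.12 rad) and (distance of stand_3 from where it was at the start of the episode below 0.03 m and angle between stand_3's own z axis and vertical below 0.05 rad) and (distance of spare from where it was at the start of the episode below 0.03 m and angle between spare's own z axis and vertical below 0.05 rad)) or (horizontal distance between stand_3 and pan below 0.06 m and height (world z) of stand_3 between 0.001 and 0.009 m and angle between stand_3's own z axis and vertical below 0.06 rad and linear speed of each of stand_3, card_3 below 0.02 m/s and (z of card_3 in the frame of spare between 0.05 and 0.06 m and y of card_3 in the frame of spare between -0.012 and 0.012 m and angle between the z axis of card_3 and the z axis of spare, either way round below 0.12 rad) and (z of card_1 in the frame of stand_1 between 0.05 and 0.06 m and y of card_1 in the frame of stand_1 between -0.012 and 0.012 m and angle between the z axis of card_1 and the z axis of stand_1, either way round below 0.12 rad) and (distance of stand_1 from where it was at the start of the episode below 0.03 m and angle between stand_1's own z axis and vertical below 0.05 rad) and (z of card_2 in the frame of stand_2 between 0.05 and 0.06 m and y of card_2 in the frame of stand_2 between -0.012 and 0.012 m and angle between the z axis of card_2 and the z axis of stand_2, either way round below 0.12 rad) and (distance of stand_2 from where it was at the start of the episode below 0.03 m and angle between stand_2's own z axis and vertical below 0.05 rad) and (distance of spare from where it was at the start of the episode below 0.03 m and angle between spare's own z axis and vertical below 0.05 rad)))); the robot touches nothing.
It fails at once if one of the three stands is lifted more than 2 mm off the bench by its card, or with its card still in its clip ((height (world z) of stand_1 above 0.002 m and z of card_1 in the frame of stand_1 below 0.075 m and horizontal distance between card_1 and stand_1 below 0.02 m) or (height (world z) of stand_2 above 0.002 m and z of card_2 in the frame of stand_2 below 0.075 m and horizontal distance between card_2 and stand_2 below 0.02 m) or (height (world z) of stand_3 above 0.002 m and z of card_3 in the frame of stand_3 below 0.075 m and horizontal distance between card_3 and stand_3 below 0.02 m)).
It fails at once if the spare stand is lifted or tipped off the bench (height (world z) of spare above 0.005 m or angle between spare's own z axis and vertical above 0.1 rad).
It fails at once if a card is forced into the spare clip (contact force, squeeze of the jaws included, over 60 N) (contact force between any of card_1, card_2, card_3 and spare above 60 N).
It fails at once if a bystander is moved more than 25 mm (distance of any of bottle, model, scraper from where it was at the start of the episode above 0.025 m).
It also fails if it takes over 72 s, if anything falls off the work surface, if the arm or the gripper's body presses on something with over 40 N, if the wrist force passes 120 N, or if a joint passes its speed limit or range.

## Working session

There is one attempt and no reset: what is moved stays moved. The work goes in short steps, Python scripts to look and compute and a shell command to move; the robot and the scene stay as the last step left them, time stands still between calls to the robot, and variables do not carry over. Pictures are saved under pics/ and viewed, at most 10 in all, crops included, and the job is handed in when it is done.

```bash
mkdir -p pics
cat > h.py <<'E'
import numpy as np, cv2
from station import r, cams
def cal(n):
    c=cams.get_calibration(n); R=cv2.Rodrigues(np.array(c['rvec'],float))[0]; return np.array(c['camera_matrix']),c['k1'],R,np.array(c['tvec'],float).ravel()
def ray(n,u,v):
    K,k,R,t=cal(n); d=np.linalg.solve(K,[u,v,1.])[:2]; s=d.copy()
    for _ in range(30): s=d/(1+k*(s@s))
    return -R.T@t, R.T@np.array([s[0],s[1],1.])
def onz(n,u,v,z):
    o,d=ray(n,u,v); return o+d*(z-o[2])/d[2]
def proj(n,p):
    K,k,R,t=cal(n); c=R@np.array(p,float)+t; s=c[:2]/c[2]; s=s*(1+k*(s@s)); return (K@[s[0],s[1],1])[:2]
def shot(n,f):
    im=cams.capture(n)[:,:,::-1].copy(); cv2.imwrite('pics/'+f,im); return im
E
python3 - <<'E'
from h import *
np.set_printoptions(precision=4,suppress=True)
for n in('top','side'): shot(n,n+'0.png'); print(n,ray(n,320,240))
s=r.sense(); print(s)
E
```

```text
top (array([0.3806, 0.0124, 1.2754]), array([ 0.1788,  0.0119, -0.9839]))
side (array([ 0.4416, -0.8289,  0.5927]), array([ 0.1364,  0.8412, -0.5235]))
{'time_s': 0.1, 'joints': array([-49.4697,  22.0867,   0.3878,  -0.0242, -68.4125, -14.8158]), 'joint_velocities': array([ 0.0086, -0.1   ,  0.1741,  0.1198,  0.0852,  0.0218]), 'effort': array([ -0.0002, -39.169 ,  18.7934,   4.2319,   0.0134,  -0.0001]), 'tcp_pos': array([ 0.2709, -0.5626,  0.2216]), 'ee_rot': array([[-0.901 , -0.4337, -0.001 ],
       [-0.4337,  0.901 ,  0.0017],
       [ 0.0001,  0.002 , -1.    ]]), 'wrist_force': array([ 0.5333, -1.0412, -0.239 ]), 'moment': array([-0.0053,  0.0121,  0.0174]), 'gripper_force': 0.0, 'gripper_width': 0.9994341835163428}
```

View pics/top0.png

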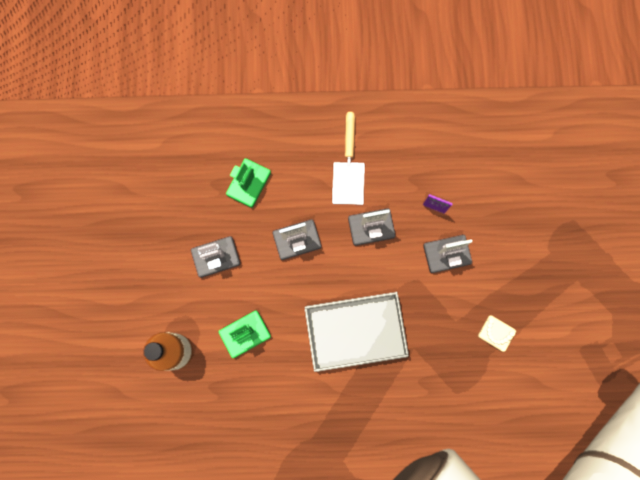

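View pics/side0.png

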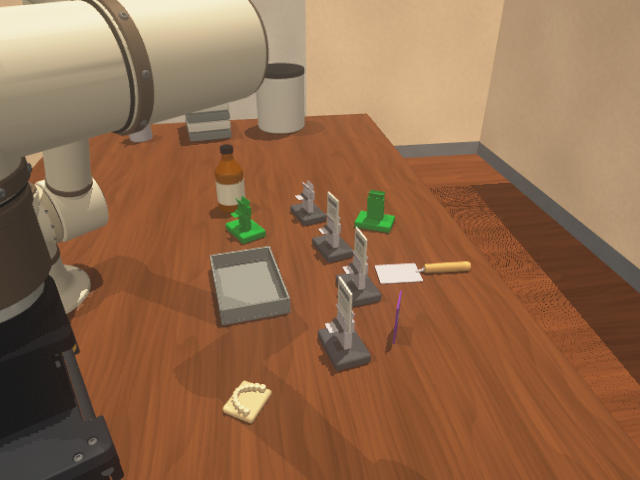

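The top view shows, from left to right: the empty spare at (215,257), and card stands at (297,240), (372,227) and (448,254). The side view shows no card in the leftmost stand (308,205). The look-alikes are green stands at (248,183) and (244,334) and a purple card at (437,203). The pan is at (356,332), bottle (167,350), model (497,333) and scraper (349,165). I choose the four dark steel stands and check them in a close crop.

```bash
cat > m.py <<'E'
from h import *
np.set_printoptions(precision=4,suppress=True)
def feet(im,n='top'):
    hsv=cv2.cvtColor(im,cv2.COLOR_BGR2HSV); b=im.astype(int)
    sp=b.max(2)-b.min(2)
    m=((sp<28)&(b.max(2)<130)).astype(np.uint8)
    m=cv2.morphologyEx(m,cv2.MORPH_CLOSE,np.ones((5,5)))
    m[:195]=0; m[285:]=0
    out=[]
    for c in cv2.findContours(m,cv2.RETR_EXTERNAL,cv2.CHAIN_APPROX_NONE)[0]:
        if cv2.contourArea(c)<400: continue
        out.append((cv2.minAreaRect(c),c))
    return sorted(out,key=lambda q:q[0][0][0])
if __name__=='__main__':
    im=cv2.imread('pics/top0.png')
    for q,c in feet(im):
        P=np.array([onz('top',u,v,.018)[:2] for u,v in cv2.boxPoints(q)])
        (cx,cy),(w,h),a=cv2.minAreaRect((P*1000).astype(np.float32))
        print('foot px',np.round(q[0]),'xy',cx,cy,'size',w,h,a, [np.round(x*1000) .tolist() for x in P])
    b=im.astype(int); m=((b.max(2)-b.min(2)<45)&(b.max(2)>80)).astype(np.uint8); m[:285]=0
    for c in cv2.findContours(m,cv2.RETR_EXTERNAL,cv2.CHAIN_APPROX_NONE)[0]:
        if cv2.contourArea(c)>3000 and c[:,0,1].max()<400:
            P=np.array([onz('top',u,v,.035)[:2] for u,v in cv2.boxPoints(cv2.minAreaRect(c))]); print('pan',cv2.minAreaRect((P*1000).astype(np.float32)))
    cv2.imwrite('pics/crop1.png',cv2.resize(im[200:285,188:480],None,fx=2.7,fy=2.7,interpolation=cv2.INTER_CUBIC))
E
python3 m.py
```

```text
foot px [373. 234.] xy 620.1864624023438 -82.89289855957031 size 36.990203857421875 88.53343963623047 12.804116249084473 [[628.0, -36.0], [648.0, -122.0], [612.0, -129.0], [592.0, -44.0]]
pan ((418.2822265625, -42.20074462890625), (131.87477111816406, 193.8854522705078), 7.350439071655273)
```

View pics/crop1.png

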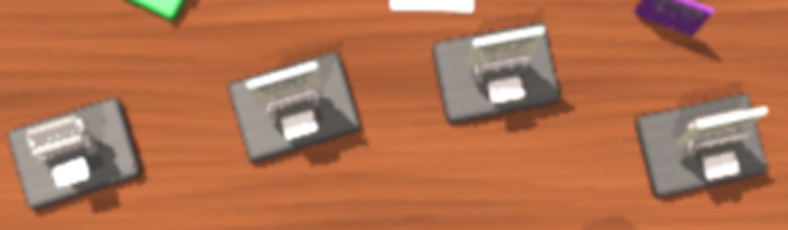

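The crop shows four grey steel stands, each with its thumb tab toward the robot. The spare (left) has an empty clip and the other three have white cards. None of them is green or purple, so the choice holds. The foot mask was too strict, so I'm redoing it on saturation.

```bash
cat > m2.py <<'E'
from h import *
import sys
np.set_printoptions(precision=1,suppress=True)
im=cv2.imread(sys.argv[1]) if len(sys.argv)>1 else None
def rect(c,z):
    P=np.array([onz('top',u,v,z)[:2]*1000 for u,v in c.reshape(-1,2)],np.float32); return cv2.minAreaRect(P)
b=im.astype(int); sat=(b.max(2)-b.min(2))/np.maximum(b.max(2),1)
for name,m,z,A in (('foot',sat<.42,.018,500),('white',(sat<.3)&(b.max(2)>185),.136,15)):
    m=m.astype(np.uint8); m[:206]=0; m[285:]=0; m[:, :185]=0; m[:,485:]=0
    if name=='foot': m=cv2.morphologyEx(m,cv2.MORPH_CLOSE,np.ones((3,3)))
    for c in sorted(cv2.findContours(m,0,1)[0],key=lambda c:c[:,0,0].mean()):
        if cv2.contourArea(c)<A: continue
        q=rect(c,z); print(name,c[:,0].mean(0),'xy',np.array(q[0]),'size',np.array(q[1]),'ang',round(q[2],1))
E
python3 m2.py pics/top0.png
python3 - <<'E'
from h import *
# corners read off the crop (2.7x, offset 188,200): TL,TR,BR,BL
C={'spare':[(11,132),(118,98),(141,180),(37,208)],'B':[(231,86),(340,54),(360,132),(251,161)],'C':[(434,46),(543,26),(559,100),(451,122)],'D':[(638,117),(None,None),(767,173),(656,196)]}
T={'B':[(247,90),(318,68)],'C':[(473,46),(545,31)],'D':[(692,128),(767,112)]}
for k,v in C.items():
    P=[onz('top',188+(a+.5)/2.7-.5,200+(b+.5)/2.7-.5,.016)[:2]*1000 if a else None for a,b in v]
    TL,TR,BR,BL=P
    print(k,'centre',(TL+BR)/2,'bottom edge yaw',np.degrees(np.arctan2((BL-BR)[1],(BL-BR)[0]))-90,'lens',np.linalg.norm(BL-BR),np.linalg.norm(TL-BL))
for k,v in T.items():
    P=[onz('top',188+(a+.5)/2.7-.5,200+(b-4+.5)/2.7-.5,.136)[:2]*1000 for a,b in v]
    d=P[0]-P[1]; print(k,'card',(P[0]+P[1])/2,'yaw',np.degrees(np.arctan2(d[1],d[0]))-90,np.linalg.norm(d))
E
```

```text
foot [215.  256.5] xy [579.9 246.1] size [65.  90.4] ang 17.3
foot [296.4 239.2] xy [612.5  76.4] size [65.3 89.8] ang 15.9
foot [371.4 226.5] xy [635.2 -80.4] size [65.3 89.9] ang 9.4
foot [448.4 252.8] xy [ 575.4 -241.8] size [ 64.7 102.1] ang 10.8
white [207.4 250.2] xy [573.3 236.8] size [23.1 40.2] ang 17.5
white [213.7 263.6] xy [547.6 226.9] size [15.9 24.9] ang 19.5
white [291.8 227.4] xy [613.3  78.7] size [ 6.6 52. ] ang 14.9
white [298.3 246.2] xy [577.2  67. ] size [14.7 23.8] ang 14.8
white [374.8 233.2] xy [598.3 -77.7] size [14.7 23. ] ang 10.1
white [375.5 213.1] xy [637.3 -81.2] size [ 6.7 51.3] ang 9.6
white [454.7 261.1] xy [ 541.3 -225.3] size [14.6 23.4] ang 12.6
white [457.  243.3] xy [ 575.  -231.8] size [ 7.8 54.9] ang 10.0
spare centre [577.98181732 244.95712141] bottom edge yaw 13.890483939022019 lens 82.0991368752337 63.036933289758004
B centre [610.5901906   75.43516287] bottom edge yaw 13.704365341980235 lens 86.71957604850752 60.946743985912946
C centre [635.1498134  -80.79603694] bottom edge yaw 10.263584679976276 lens 85.3586169262978 61.32203240687486
D centre [ 574.7932796  -237.21236588] bottom edge yaw 10.310954505551678 lens 87.50837883297334 62.58660859525242
B card [613.10388347  78.03212241] yaw 16.177707557312786 52.09451206855848
C card [638.26976755 -81.86054439] yaw 10.609316516354312 51.976850573666894
D card [ 576.25502196 -233.60264414] yaw 10.726011572941744 54.00274710183722
```

Sizes check out: feet 65x90, cards about 51 wide, pan 132x194. In world mm the poses are:
- **Spare:** (580, 246), yaw 17.3°
- **B:** (613, 77), yaw 15.3°
- **C:** (636, -81), yaw 9.8°
- **D:** (575, -234), yaw 10.4°
- **Pan:** (418, -42), yaw 7.4°

I start with D.

```bash
cat > go.py <<'E'
import sys; from h import *
from scipy.spatial.transform import Rotation as Ro
# go.py x y z yaw : tool down, tool y along the stand's y (yaw deg); prints turn (6deg units) then shift in turned axes
x,y,z,w=map(float,sys.argv[1:5]); a=np.radians(w); c,s=np.cos(a),np.sin(a)
T=np.array([[-c,-s,0],[-s,c,0],[0,0,-1]]); S=r.sense()
t=Ro.from_matrix(S['ee_rot'].T@T).as_rotvec(degrees=True)/6
print('turn',np.round(t,3),'shift',np.round(T.T@(np.array([x,y,z])-S['tcp_pos']),4),'F',S['wrist_force'].round(2),'t',S['time_s'])
E
python3 go.py .5755 -.234 .20 10.4
```

```text
turn [ 0.019 -0.004  2.551] shift [-0.3589  0.2682  0.0216] F [ 0.53 -1.04 -0.24] t 0.1
```

```bash
python3 -m handwheel '[[[0,0,1.275,0,0,0,0.087],[0,0,1.275,0,0,0,0.087],[0,0,0,-0.036,0.027,0,0.087],[0,0,0,-0.036,0.027,0,0.087],[0,0,0,-0.036,0.027,0,0.087],[0,0,0,-0.036,0.027,0,0.087],[0,0,0,-0.036,0.027,0,0.087],[0,0,0,-0.036,0.027,0,0.087],[0,0,0,-0.036,0.027,0,0.087],[0,0,0,-0.036,0.027,0,0.087],[0,0,0,-0.036,0.027,0,0.087],[0,0,0,-0.035,0.025,0,0.087]]]'; python3 go.py .5755 -.234 .10 10.4
```

```text
time_s: 1.3
tcp_pos: [0.5766, -0.2328, 0.2222]
ee_rot: [[-0.983, -0.181, -0.001], [-0.181, 0.983, 0.0], [0.001, 0.0, -1.0]]
wrist_force: [0.1, -1.3, -0.3]
gripper_width: 0.996
gripper_force: 0.0
turn [ 0.005 -0.007  0.006] shift [ 0.0013 -0.001   0.1222] F [ 0.08 -1.25 -0.28] t 1.3
```

```bash
python3 -m handwheel '[[[0,0,0,0.001,-0.001,0.03,0.087],[0,0,0,0,0,0.03,0.087],[0,0,0,0,0,0.03,0.087],[0,0,0,0,0,0.022,0.087],[0,0,0,0,0,0.01,0.087],[0,0,0,0,0,0,0.087],[0,0,0,0,0,0,0.06],[0,0,0,0,0,0,0.06]]]'; python3 -c "
from h import *
shot('side','s1.png'); a=shot('top','t1.png')
im=np.hstack([cv2.imread('pics/s1.png')[200:440,250:490],a[150:390,360:600]]);cv2.imwrite('pics/c2.png',cv2.resize(im,None,fx=1.66,fy=1.66))"
```

```text
time_s: 2.1
tcp_pos: [0.576, -0.236, 0.1022]
ee_rot: [[-0.983, -0.181, 0.003], [-0.181, 0.983, -0.001], [-0.003, -0.001, -1.0]]
wrist_force: [0.0, -0.6, 0.1]
gripper_width: 0.892
gripper_force: 0.0
```

View pics/c2.png

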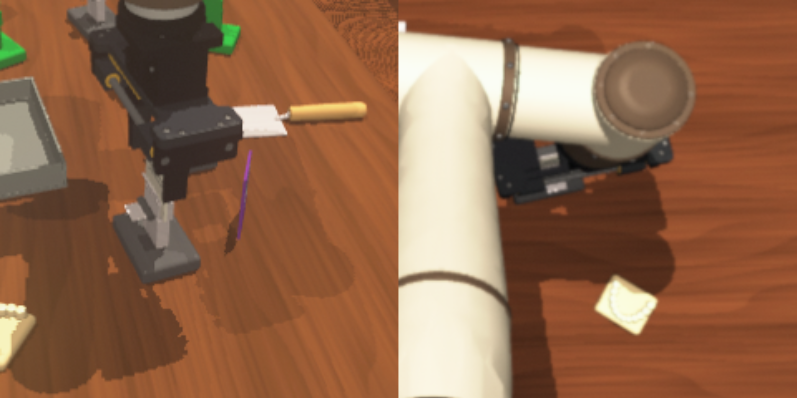

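The near finger at crop (172,185) stands just outside the card's edge and clear of the clip; the top view is blocked by the arm. Next I close the fingers.

```bash
python3 -m handwheel '[[[0,0,0,0,0,0,0.045],[0,0,0,0,0,0,0.045],[0,0,0,0,0,0,0.045],[0,0,0,0,0,0,0.045],[0,0,0,0,0,0,0.045],[0,0,0,0,0,0,0.045],[0,0,0,0,0,0,0.045],[0,0,0,0,0,0,0.045],[0,0,0,0,0,0,0.045],[0,0,0,0,0,0,0.045]]]'
```

```text
time_s: 3.2
tcp_pos: [0.5751, -0.2356, 0.1008]
ee_rot: [[-0.983, -0.181, 0.0], [-0.181, 0.983, 0.0], [-0.0, 0.0, -1.0]]
wrist_force: [-1.2, 2.2, 4.9]
gripper_width: 0.564
gripper_force: 30.0
```

```bash
python3 -m handwheel '[[[0,0,0,0,0,-0.0005,0.045],[0,0,0,0,0,0,0.045],[0,0,0,0,0,0,0.045]]]'; python3 -m handwheel '[[[0,0,0,0,0,-0.0005,0.045],[0,0,0,0,0,0,0.045],[0,0,0,0,0,0,0.045]]]'
```

```text
time_s: 3.5
tcp_pos: [0.5751, -0.2356, 0.1009]
ee_rot: [[-0.984, -0.181, -0.0], [-0.181, 0.984, 0.0], [0.0, 0.0, -1.0]]
wrist_force: [-0.1, 3.4, 3.0]
gripper_width: 0.569
gripper_force: 30.0
time_s: 3.8
tcp_pos: [0.575, -0.2358, 0.101]
ee_rot: [[-0.984, -0.181, -0.0], [-0.181, 0.984, 0.0], [0.0, 0.0, -1.0]]
wrist_force: [1.0, 2.5, -1.2]
gripper_width: 0.564
gripper_force: 30.0
```

```bash
python3 -m handwheel '[[[0,0,0,0,0,-0.0004,0.045],[0,0,0,0,0,0,0.045],[0,0,0,0,0,0,0.045]]]'; python3 -m handwheel '[[[0,0,0,0,0,-0.0003,0.045],[0,0,0,0,0,0,0.045],[0,0,0,0,0,0,0.045]]]'
```

```text
time_s: 4.1
tcp_pos: [0.575, -0.236, 0.1017]
ee_rot: [[-0.984, -0.181, -0.0], [-0.181, 0.984, -0.0], [0.0, -0.0, -1.0]]
wrist_force: [0.7, 0.0, -1.5]
gripper_width: 0.562
gripper_force: 30.0
time_s: 4.4
tcp_pos: [0.575, -0.2359, 0.1023]
ee_rot: [[-0.984, -0.181, 0.0], [-0.181, 0.984, -0.0], [-0.0, -0.0, -1.0]]
wrist_force: [0.2, 0.6, -1.9]
gripper_width: 0.559
gripper_force: 30.0
```

```bash
python3 -m handwheel '[[[0,0,0,0,0,-0.0005,0.045],[0,0,0,0,0,0,0.045],[0,0,0,0,0,0,0.045]]]'; python3 -m handwheel '[[[0,0,0,0,0,-0.0005,0.045],[0,0,0,0,0,0,0.045],[0,0,0,0,0,0,0.045]]]';python3 -m handwheel '[[[0,0,0,0,0,-0.0005,0.045],[0,0,0,0,0,0,0.045],[0,0,0,0,0,0,0.045]]]'
```

```text
time_s: 4.7
tcp_pos: [0.575, -0.2358, 0.1028]
ee_rot: [[-0.984, -0.181, 0.0], [-0.181, 0.984, -0.0], [0.0, -0.0, -1.0]]
wrist_force: [0.7, -0.3, -1.1]
gripper_width: 0.567
gripper_force: 30.0
time_s: 5.0
tcp_pos: [0.575, -0.2357, 0.1033]
ee_rot: [[-0.984, -0.181, -0.0], [-0.181, 0.984, 0.0], [0.0, 0.0, -1.0]]
wrist_force: [1.0, -0.2, -1.0]
gripper_width: 0.558
gripper_force: 30.0
time_s: 5.3
tcp_pos: [0.575, -0.2357, 0.1038]
ee_rot: [[-0.984, -0.181, -0.0], [-0.181, 0.984, 0.0], [0.0, 0.0, -1.0]]
wrist_force: [1.0, 0.2, -1.4]
gripper_width: 0.562
gripper_force: 30.0
```

D's card slides steadily at about 1.5 N, so D is the slack stand; a sound one would hold far beyond that. Next I draw the card out.

```bash
python3 -m handwheel '[[[0,0,0,0,0,-0.005,0.045],[0,0,0,0,0,-0.01,0.045],[0,0,0,0,0,-0.01,0.045],[0,0,0,0,0,-0.01,0.045],[0,0,0,0,0,-0.01,0.045],[0,0,0,0,0,-0.015,0.045],[0,0,0,0,0,-0.02,0.045],[0,0,0,0,0,-0.02,0.045],[0,0,0,0,0,-0.011,0.045],[0,0,0,0,0,0,0.045]]]'; python3 go.py .580 .246 .215 17.3
python3 - <<'E'
# spare jaw tops: mouth/clip position seen from both views in first pictures
from h import *
np.set_printoptions(precision=4,suppress=True)
im=cv2.imread('pics/top0.png'); b=im.astype(int); sat=(b.max(2)-b.min(2))/np.maximum(b.max(2),1)
E
```

```text
time_s: 6.3
tcp_pos: [0.5759, -0.236, 0.2172]
ee_rot: [[-0.983, -0.181, 0.004], [-0.181, 0.984, -0.001], [-0.004, -0.002, -1.0]]
wrist_force: [-0.4, -0.2, -0.5]
gripper_width: 0.567
gripper_force: 30.0
turn [-0.018  0.037 -1.146] shift [-0.1473  0.459   0.0022] F [-0.39 -0.17 -0.52] t 6.3
```

```bash
python3 -m handwheel '[[[0,0,-1.15,0,0,0,0.045],[0,0,0,-0.0148,0.04585,0,0.045],[0,0,0,-0.0148,0.04585,0,0.045],[0,0,0,-0.0148,0.04585,0,0.045],[0,0,0,-0.0148,0.04585,0,0.045],[0,0,0,-0.0148,0.04585,0,0.045],[0,0,0,-0.0148,0.04585,0,0.045],[0,0,0,-0.0148,0.04585,0,0.045],[0,0,0,-0.0148,0.04585,0,0.045],[0,0,0,-0.0148,0.04585,0,0.045],[0,0,0,-0.0148,0.04585,0,0.045],[0,0,0,0,0,0,0.045]]]';  python3 -m handwheel '[[[0,0,0,0,0,0.03,0.045],[0,0,0,0,0,0.025,0.045],[0,0,0,0,0,0.012,0.045],[0,0,0,0,0,0,0.045],[0,0,0,0,0,0,0.045],[0,0,0,0,0,0,0.045]]]';python3 go.py .581 .246 .145 17.3
python3 -c "
from h import *
shot('side','s2.png'); im=cv2.imread('pics/s2.png')[110:270,220:420];cv2.imwrite('pics/c3.png',cv2.resize(im,None,fx=3.7,fy=3.7,interpolation=cv2.INTER_CUBIC))"
```

```text
time_s: 7.5
tcp_pos: [0.5791, 0.2511, 0.2127]
ee_rot: [[-0.953, -0.303, -0.002], [-0.303, 0.953, -0.0], [0.002, 0.0, -1.0]]
wrist_force: [-0.5, -0.3, -0.6]
gripper_width: 0.563
gripper_force: 30.0
time_s: 8.1
tcp_pos: [0.5808, 0.2462, 0.1493]
ee_rot: [[-0.955, -0.297, 0.002], [-0.297, 0.955, 0.001], [-0.003, 0.001, -1.0]]
wrist_force: [0.0, 0.1, 0.5]
gripper_width: 0.565
gripper_force: 30.0
turn [0.005 0.026 0.001] shift [-0.0002 -0.0003  0.0043] F [0.03 0.05 0.52] t 8.1
```

View pics/c3.png

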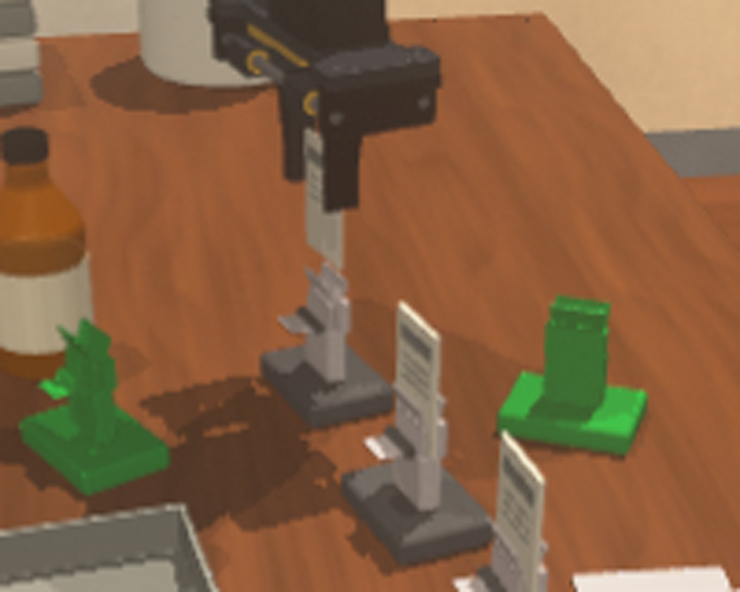

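The card hangs upright over the spare clip, its near lower corner at crop (342,268), with the lips just below at (330,275). I check that corner against the prediction.

Run:
```python
from h import *
np.set_printoptions(precision=1,suppress=True)
S=r.sense(); R=S['ee_rot']; p=S['tcp_pos']
def P(q): return (proj('side',q)-[220,110])*3.7
for dx in(-.004,0,.004): print(dx,P(p+R@[dx,-.025,.0448]),P(p+R@[dx,.025,.0448]))
a=np.radians(17.3); X=np.array([np.cos(a),np.sin(a),0]); Y=np.array([-np.sin(a),np.cos(a),0]); c=np.array([.580,.246,0])
print('foot near corners',P(c-.045*Y-.032*X+[0,0,.018]),P(c-.045*Y+.032*X+[0,0,.018]))
print('fixed jaw near top',P(c-.02*Y+.0015*X+[0,0,.076]),P(c-.02*Y+.0095*X+[0,0,.076]))
```

```text
-0.004 [340.4 266.6] [308.5 238.7]
0 [334.9 267.7] [303.1 239.8]
0.004 [329.4 268.9] [297.7 240.9]
foot near corners [304.1 407.4] [390.  387.1]
fixed jaw near top [332.9 303.9] [343.7 301.6]
```

Card and jaw share the same small camera offset (about 5 crop px), so they are aligned relative to each other. I push in gently.

```bash
python3 -m handwheel '[[[0,0,0,0,0,0.005,0.045],[0,0,0,0,0,0.005,0.045],[0,0,0,0,0,0.002,0.045],[0,0,0,0,0,0.002,0.045],[0,0,0,0,0,0.002,0.045],[0,0,0,0,0,0,0.045]]]'; for i in 1 2; do python3 -m handwheel '[[[0,0,0,0,0,0.002,0.045],[0,0,0,0,0,0.002,0.045],[0,0,0,0,0,0,0.045]]]' | egrep 'tcp|force|ee'; done
```

```text
time_s: 8.75
tcp_pos: [0.5797, 0.2459, 0.1313]
ee_rot: [[-0.955, -0.298, -0.001], [-0.298, 0.955, -0.0], [0.001, -0.0, -1.0]]
wrist_force: [-0.1, 0.2, -0.2]
gripper_width: 0.565
gripper_force: 30.0
tcp_pos: [0.5798, 0.246, 0.1275]
ee_rot: [[-0.955, -0.298, -0.0], [-0.298, 0.955, -0.0], [0.0, -0.0, -1.0]]
wrist_force: [0.8, -0.5, -0.0]
gripper_force: 30.0
tcp_pos: [0.5803, 0.2462, 0.1237]
ee_rot: [[-0.955, -0.298, 0.001], [-0.298, 0.955, 0.0], [-0.001, 0.0, -1.0]]
wrist_force: [1.0, 0.8, 0.1]
gripper_force: 30.0
```

```bash
for i in 1 2 3 4; do python3 -m handwheel '[[[0,0,0,0,0,0.0015,0.045],[0,0,0,0,0,0.0015,0.045],[0,0,0,0,0,0,0.045]]]' | egrep 'tcp|wrist'; done
```

```text
tcp_pos: [0.5805, 0.2464, 0.1212]
wrist_force: [0.8, 0.4, 1.9]
tcp_pos: [0.5812, 0.2466, 0.1206]
wrist_force: [0.3, 0.6, 9.5]
tcp_pos: [0.5821, 0.2469, 0.1203]
wrist_force: [-3.1, 0.1, 19.1]
tcp_pos: [0.5833, 0.2476, 0.1196]
wrist_force: [-3.4, -0.3, 25.6]
```

Vertical load is pushing the compliant arm about 3 mm toward +x, against the fixed jaw. I shift back and ease the push.

```bash
python3 -m handwheel '[[[0,0,0,0.0015,0,-0.0015,0.045],[0,0,0,0.0015,0,0,0.045],[0,0,0,0,0,0,0.045],[0,0,0,0,0,0,0.045]]]' | egrep 'tcp|wrist|\[\['; python3 -m handwheel '[[[0,0,0,0,0,0.001,0.045],[0,0,0,0,0,0,0.045],[0,0,0,0,0,0,0.045]]]' | egrep 'tcp|wrist|\[\['; python3 go.py .580 .246 .1 17.3
```

```text
tcp_pos: [0.5812, 0.2469, 0.1197]
ee_rot: [[-0.954, -0.3, 0.012], [-0.3, 0.954, 0.005], [-0.013, 0.001, -1.0]]
wrist_force: [-0.5, -0.3, 19.8]
tcp_pos: [0.5815, 0.247, 0.1196]
ee_rot: [[-0.954, -0.3, 0.013], [-0.3, 0.954, 0.005], [-0.014, 0.001, -1.0]]
wrist_force: [-0.5, 0.7, 21.8]
turn [0.007 0.13  0.028] shift [ 0.0017 -0.0005  0.0196] F [-0.51  0.72 21.82] t 11.25
```

```bash
python3 -m handwheel '[[[0,0.15,0,0.0005,0,0.001,0.045],[0,0,0,0,0,0,0.045],[0,0,0,0,0,0,0.045]]]' | egrep 'tcp|wrist|\[\['; python3 -m handwheel '[[[0,0,0,0.0003,0,0.001,0.045],[0,0,0,0,0,0,0.045],[0,0,0,0,0,0,0.045]]]' | egrep 'tcp|wrist|\[\[|width'
```

```text
tcp_pos: [0.5819, 0.2472, 0.1196]
ee_rot: [[-0.954, -0.301, -0.0], [-0.301, 0.954, 0.001], [-0.0, 0.001, -1.0]]
wrist_force: [-0.0, -0.4, 24.1]
tcp_pos: [0.582, 0.2472, 0.1196]
ee_rot: [[-0.954, -0.301, 0.001], [-0.301, 0.954, 0.001], [-0.002, 0.001, -1.0]]
wrist_force: [0.0, 0.7, 26.6]
gripper_width: 0.563
```

```bash
python3 -c "
from h import *
shot('side','s3.png'); im=cv2.imread('pics/s3.png')[120:240,240:390];cv2.imwrite('pics/c4.png',cv2.resize(im,None,fx=5,fy=5,interpolation=cv2.INTER_CUBIC))"
```

```text
(no output)
```

View pics/c4.png

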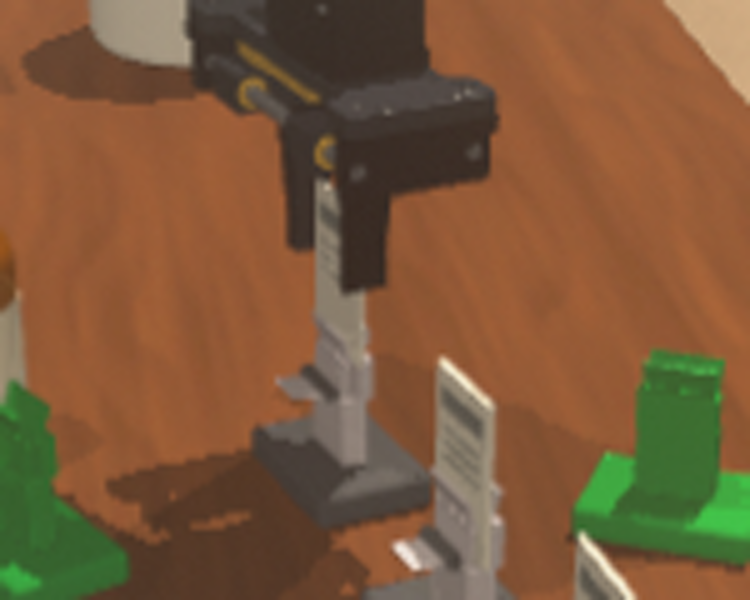

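The card is upright in the mouth, its lower end at crop (342,340). The tool is about 2 mm further +x than before contact, so the edge probably sits on the fixed jaw. I unload, move back 2 mm, and push again.

```bash
python3 -m handwheel '[[[0,0,0,0,0,-0.003,0.045],[0,0,0,0.001,0,0,0.045],[0,0,0,0.001,0,0,0.045],[0,0,0,0,0,0,0.045],[0,0,0,0,0,0,0.045]]]' | egrep 'tcp|wrist|\[\['; python3 go.py .580 .246 .1 17.3;  python3 -m handwheel '[[[0,0,0,0.0003,0,0.001,0.045],[0,0,0,0,0,0,0.045],[0,0,0,0,0,0,0.045]]]' | egrep 'tcp|wrist|\[\[';  python3 -m handwheel '[[[0,0,0,0.0003,0,0.001,0.045],[0,0,0,0,0,0,0.045],[0,0,0,0,0,0,0.045]]]' | egrep 'tcp|wrist|\[\['
```

```text
tcp_pos: [0.58, 0.2466, 0.1198]
ee_rot: [[-0.954, -0.3, 0.0], [-0.3, 0.954, 0.001], [-0.0, 0.001, -1.0]]
wrist_force: [3.7, 0.3, 16.5]
turn [0.011 0.004 0.027] shift [ 0.0002 -0.0005  0.0198] F [ 3.68  0.28 16.49] t 12.4
tcp_pos: [0.5801, 0.2466, 0.1197]
ee_rot: [[-0.954, -0.3, 0.001], [-0.3, 0.954, 0.002], [-0.002, 0.001, -1.0]]
wrist_force: [3.1, -1.0, 19.5]
tcp_pos: [0.5803, 0.2467, 0.1196]
ee_rot: [[-0.954, -0.301, 0.003], [-0.301, 0.954, 0.002], [-0.003, 0.001, -1.0]]
wrist_force: [1.8, -0.4, 21.9]
```

Fx changes sign with the shift, so the card edge is trapped in the valley and stuck by friction. I try a small sideways dither under the same load.

```bash
for k in 0.001 -0.001; do python3 -m handwheel '[[[0,0,0,0.0015,0,0,0.045],[0,0,0,0,0,0,0.045]]]' | egrep 'tcp|wrist'; python3 -m handwheel '[[[0,0,0,-0.0015,0,0.0005,0.045],[0,0,0,0,0,0,0.045]]]' | egrep 'tcp|wrist';  python3 -m handwheel '[[[0,0,0,-0.0015,0,0,0.045],[0,0,0,0,0,0,0.045]]]' | egrep 'tcp|wrist';  python3 -m handwheel '[[[0,0,0,0.0015,0,0.0005,0.045],[0,0,0,0,0,0,0.045]]]' | egrep 'tcp|wrist'; done; python3 -c "
from h import *
print(r.sense()['moment'],r.sense()['ee_rot'].round(3))"
```

```text
tcp_pos: [0.579, 0.2465, 0.1193]
wrist_force: [3.6, 0.5, 19.5]
tcp_pos: [0.58, 0.2468, 0.1193]
wrist_force: [1.0, 0.1, 22.6]
tcp_pos: [0.5808, 0.247, 0.1193]
wrist_force: [-0.1, -0.5, 24.8]
tcp_pos: [0.5801, 0.2468, 0.1193]
wrist_force: [1.1, -0.4, 25.0]
tcp_pos: [0.5793, 0.2466, 0.1192]
wrist_force: [2.9, 0.6, 23.2]
tcp_pos: [0.5803, 0.2469, 0.1192]
wrist_force: [0.5, -0.0, 25.3]
tcp_pos: [0.5811, 0.2471, 0.1192]
wrist_force: [-1.1, 0.8, 26.9]
tcp_pos: [0.5805, 0.247, 0.1192]
wrist_force: [1.5, -0.5, 27.7]
[-0.03311402 -0.43847459 -0.14804284] [[-0.954 -0.301  0.004]
 [-0.301  0.954  0.003]
 [-0.004  0.001 -1.   ]]
```

```bash
for k in 1 2 3; do python3 -m handwheel '[[[0,0,0,0.0015,0,0.0002,0.045],[0,0,0,0,0,0,0.045]]]' | egrep 'tcp|wrist'; done
```

```text
tcp_pos: [0.5797, 0.2467, 0.1192]
wrist_force: [1.1, -0.2, 26.5]
tcp_pos: [0.5787, 0.2463, 0.119]
wrist_force: [3.7, -1.2, 26.2]
tcp_pos: [0.5751, 0.2454, 0.1153]
wrist_force: [5.1, 0.9, 6.5]
```

It popped in. Next I recentre and push down.

```bash
python3 -m handwheel '[[[0,0,0,-0.0015,0,0.0005,0.045],[0,0,0,-0.0015,0,0.0005,0.045],[0,0,0,0,0,0,0.045]]]' | egrep 'tcp|wrist|\[\['; python3 -m handwheel '[[[0,0,0,-0.001,0,0.001,0.045],[0,0,0,0,0,0.001,0.045],[0,0,0,0,0,0,0.045]]]' | egrep 'tcp|wrist|\[\['; python3 -m handwheel '[[[0,0,0,0,0,0.001,0.045],[0,0,0,0,0,0.001,0.045],[0,0,0,0,0,0,0.045]]]' | egrep 'tcp|wrist|\[\['
```

```text
tcp_pos: [0.5756, 0.2455, 0.1106]
ee_rot: [[-0.954, -0.299, -0.006], [-0.299, 0.954, -0.0], [0.006, 0.002, -1.0]]
wrist_force: [3.9, 1.1, 4.8]
tcp_pos: [0.5761, 0.2455, 0.1082]
ee_rot: [[-0.954, -0.299, -0.007], [-0.299, 0.954, -0.001], [0.007, 0.001, -1.0]]
wrist_force: [3.7, 1.5, 5.9]
tcp_pos: [0.5762, 0.2454, 0.1062]
ee_rot: [[-0.954, -0.299, -0.007], [-0.299, 0.954, -0.001], [0.007, 0.001, -1.0]]
wrist_force: [3.7, 0.8, 5.4]
```

```bash
python3 -c "
from h import *
shot('side','s4.png'); im=cv2.imread('pics/s4.png')[120:240,240:390];cv2.imwrite('pics/c5.png',cv2.resize(im,None,fx=5,fy=5,interpolation=cv2.INTER_CUBIC))"
```

```text
(no output)
```

View pics/c5.png

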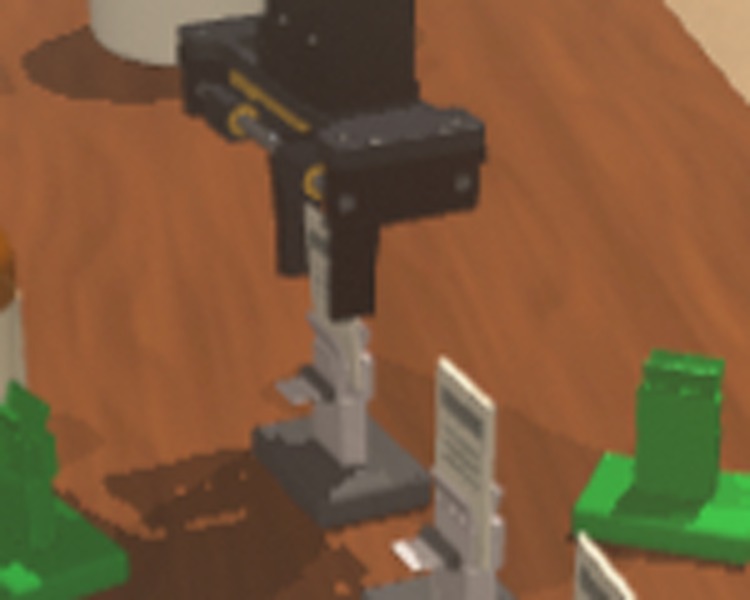

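The card is sliding in the throat with a slight lean toward the robot (top at crop (315,210)), and the spare's foot is unmoved. I recentre another 3 mm and go down to the floor.

```bash
python3 -m handwheel '[[[0,0,0,-0.0015,0,0.001,0.045],[0,0,0,-0.0015,0,0.001,0.045],[0,0,0,0,0,0,0.045]]]' | egrep 'tcp|wrist'; python3 -m handwheel '[[[0,0,0,-0.0005,0,0.001,0.045],[0,0,0,0,0,0.001,0.045],[0,0,0,0,0,0,0.045]]]' | egrep 'tcp|wrist|\[\['; for i in 1 2; do python3 -m handwheel '[[[0,0,0,0,0,0.001,0.045],[0,0,0,0,0,0,0.045],[0,0,0,0,0,0,0.045]]]' | egrep 'tcp|wrist'; done
```

```text
tcp_pos: [0.5776, 0.2456, 0.1038]
wrist_force: [0.6, 1.4, 7.0]
tcp_pos: [0.5778, 0.2456, 0.1017]
ee_rot: [[-0.954, -0.299, -0.011], [-0.299, 0.954, -0.003], [0.012, 0.0, -1.0]]
wrist_force: [1.1, -0.0, 7.5]
tcp_pos: [0.5778, 0.2456, 0.1007]
wrist_force: [1.0, -0.1, 6.7]
tcp_pos: [0.5779, 0.2455, 0.0997]
wrist_force: [0.3, -0.3, 7.2]
```

```bash
for i in 1 2 3; do python3 -m handwheel '[[[0,0,0,0,0,0.001,0.045],[0,0,0,0,0,0,0.045],[0,0,0,0,0,0,0.045]]]' | egrep 'tcp|wrist'; done
```

```text
tcp_pos: [0.5778, 0.2456, 0.0988]
wrist_force: [1.2, 0.3, 7.4]
tcp_pos: [0.5781, 0.2457, 0.0988]
wrist_force: [0.1, 0.5, 10.7]
tcp_pos: [0.5784, 0.2457, 0.0987]
wrist_force: [0.0, 0.4, 13.9]
```

The card is home: it bottoms out at TCP 0.0987. Next I unload, release and rise.

```bash
python3 -m handwheel '[[[0,0,0,0,0,-0.001,0.045],[0,0,0,0,0,0,0.045],[0,0,0,0,0,0,0.087],[0,0,0,0,0,0,0.087],[0,0,0,0,0,0,0.087],[0,0,0,0,0,0,0.087],[0,0,0,0,0,0,0.087],[0,0,0,0,0,0,0.087],[0,0,0,0,0,0,0.087]]]' | egrep 'tcp|wrist|width'; python3 -m handwheel '[[[0,0,0,0,0,-0.015,0.087],[0,0,0,0,0,-0.03,0.087],[0,0,0,0,0,-0.04,0.087],[0,0,0,0,0,-0.04,0.087],[0,0,0,0,0,0,0.087]]]'; python3 -c "
from h import *
shot('top','top2.png')"; python3 m2.py pics/top2.png
```

```text
tcp_pos: [0.5763, 0.2449, 0.0955]
wrist_force: [0.6, -0.0, -0.1]
gripper_width: 0.988
time_s: 19.65
tcp_pos: [0.5814, 0.247, 0.2279]
ee_rot: [[-0.954, -0.299, -0.003], [-0.299, 0.954, 0.001], [0.002, 0.002, -1.0]]
wrist_force: [-0.4, 0.2, 0.6]
gripper_width: 0.995
gripper_force: 0.0
foot [210.1 236.8] xy [614.8 251.4] size [150.  115.4] ang 0.9
foot [296.4 239.2] xy [612.3  76.4] size [64.9 89.7] ang 15.9
foot [371.4 226.5] xy [635.2 -80.4] size [65.1 90.1] ang 9.6
foot [447.5 253.5] xy [ 574.4 -236.2] size [64.6 89.7] ang 11.0
white [202.  243.9] xy [585.5 249. ] size [ 3.7 47.4] ang 17.5
white [214.2 264.6] xy [545.6 225.9] size [ 9.7 21.8] ang 17.4
white [292.  227.2] xy [613.6  78.5] size [ 4.3 47.9] ang 15.6
white [298.6 247.5] xy [574.5  66.4] size [ 7.3 20.2] ang 17.3
white [374.8 234. ] xy [596.6 -78.9] size [20.8  7.7] ang 88.6
white [376.  212.9] xy [637.4 -81.4] size [ 4.4 47.2] ang 9.4
white [454.5 260.6] xy [ 542.4 -225.3] size [20.9 13.3] ang 88.6
```

```bash
python3 go.py .5745 -.236 .15 10.7
```

```text
turn [ 0.016 -0.081  1.104] shift [ 0.0947 -0.4731  0.0744] F [-0.49  0.3  -1.46] t 19.7
```

```bash
python3 -m handwheel '[[[0,0,1.1,0,0,0,0.087],[0,0,0,0.0095,-0.0473,0,0.087],[0,0,0,0.0095,-0.0473,0,0.087],[0,0,0,0.0095,-0.0473,0,0.087],[0,0,0,0.0095,-0.0473,0,0.087],[0,0,0,0.0095,-0.0473,0,0.087],[0,0,0,0.0095,-0.0473,0,0.087],[0,0,0,0.0095,-0.0473,0,0.087],[0,0,0,0.0095,-0.0473,0,0.087],[0,0,0,0.0095,-0.0473,0,0.087],[0,0,0,0.0095,-0.0473,0,0.087],[0,0,0,0,0,0.03,0.087]]]' | egrep time; python3 -m handwheel '[[[0,0,0,0,0,0.03,0.087],[0,0,0,0,0,0,0.087],[0,0,0,0,0,0,0.087]]]'; python3 go.py .5745 -.236 .032 10.7; python3 -c "
from h import *
a=shot('side','s5.png')[150:390,230:470]; cv2.imwrite('pics/c6.png',cv2.resize(a,None,fx=2.5,fy=2.5,interpolation=cv2.INTER_CUBIC))"
```

```text
time_s: 20.9
time_s: 21.2
tcp_pos: [0.5716, -0.2373, 0.1624]
ee_rot: [[-0.982, -0.186, -0.017], [-0.186, 0.982, -0.005], [0.018, -0.002, -1.0]]
wrist_force: [0.5, -0.6, 1.0]
gripper_width: 1.002
gripper_force: 0.0
turn [-0.016 -0.171  0.007] shift [-0.003   0.0007  0.1304] F [ 0.47 -0.57  0.95] t 21.2
```

View pics/c6.png

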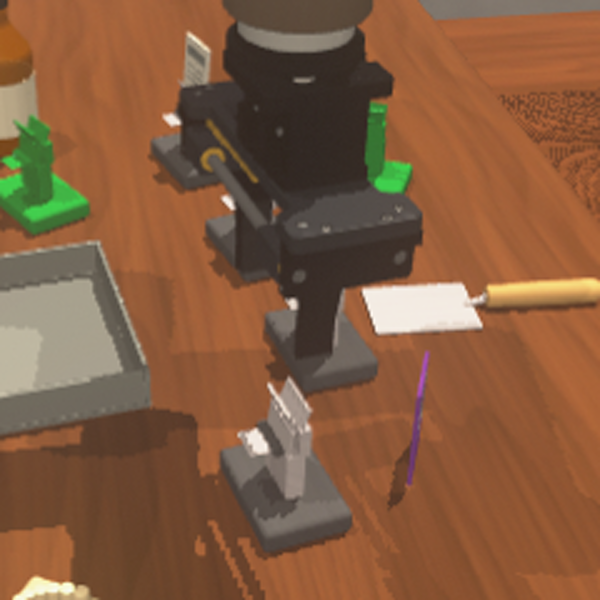

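The slack stand stands empty at crop (285,460) and the gripper is above and behind it in view. The spare's card shows at (197,60). I correct the tilt and x, then descend onto the end faces.

```bash
python3 -m handwheel '[[[0,-0.17,0,-0.003,0.001,0.02,0.087],[0,0,0,0,0,0.03,0.087],[0,0,0,0,0,0.03,0.087],[0,0,0,0,0,0.03,0.087],[0,0,0,0,0,0.015,0.087],[0,0,0,0,0,0.004,0.087],[0,0,0,0,0,0,0.087],[0,0,0,0,0,0,0.087]]]'; python3 -m handwheel '[[[0,0,0,0,0,0,0.03],[0,0,0,0,0,0,0.03],[0,0,0,0,0,0,0.03],[0,0,0,0,0,0,0.03],[0,0,0,0,0,0,0.03],[0,0,0,0,0,0,0.03],[0,0,0,0,0,0,0.03],[0,0,0,0,0,0,0.03],[0,0,0,0,0,0,0.03],[0,0,0,0,0,0,0.03],[0,0,0,0,0,0,0.03],[0,0,0,0,0,0,0.03]]]'
```

```text
time_s: 22.05
tcp_pos: [0.5763, -0.2359, 0.0359]
ee_rot: [[-0.982, -0.187, 0.006], [-0.187, 0.982, -0.002], [-0.006, -0.003, -1.0]]
wrist_force: [0.0, 0.1, -0.7]
gripper_width: 1.001
gripper_force: 0.0
time_s: 23.25
tcp_pos: [0.5749, -0.2362, 0.034]
ee_rot: [[-0.983, -0.186, 0.003], [-0.186, 0.983, -0.002], [-0.002, -0.002, -1.0]]
wrist_force: [0.2, -3.7, -1.1]
gripper_width: 0.458
gripper_force: 30.0
```

```bash
python3 -m handwheel '[[[0,0,0,0,0,-0.005,0.03],[0,0,0,0,0,-0.01,0.03],[0,0,0,0,0,-0.02,0.03],[0,0,0,0,0,-0.025,0.03],[0,0,0,0,0,-0.02,0.03],[0,0,0,0,0,0,0.03],[0,0,0,0,0,0,0.03]]]'; python3 go.py .418 -.042 .114 7.4
```

```text
time_s: 23.95
tcp_pos: [0.5735, -0.235, 0.1132]
ee_rot: [[-0.983, -0.185, 0.001], [-0.185, 0.983, 0.0], [-0.001, 0.0, -1.0]]
wrist_force: [-0.3, 0.6, -7.8]
gripper_width: 0.457
gripper_force: 30.0
turn [0.    0.01  0.548] shift [ 0.1294  0.2114 -0.0008] F [-0.3   0.63 -7.84] t 23.95
```

```bash
python3 -m handwheel '[[[0,0,0.55,0,0,0,0.03],[0,0,0,0.01,0.0165,0,0.03],[0,0,0,0.0135,0.022,0,0.03],[0,0,0,0.0135,0.022,0,0.03],[0,0,0,0.0135,0.022,0,0.03],[0,0,0,0.0135,0.022,0,0.03],[0,0,0,0.0135,0.022,0,0.03],[0,0,0,0.0135,0.022,0,0.03],[0,0,0,0.0135,0.022,0,0.03],[0,0,0,0.0135,0.022,0,0.03],[0,0,0,0.011,0.019,0,0.03],[0,0,0,0,0,0,0.03]]]'; python3 -m handwheel '[[[0,0,0,0,0,0.02,0.03],[0,0,0,0,0,0.02,0.03],[0,0,0,0,0,0.015,0.03],[0,0,0,0,0,0.008,0.03],[0,0,0,0,0,0.005,0.03],[0,0,0,0,0,0,0.03],[0,0,0,0,0,0,0.03]]]';  python3 go.py .418 -.042 .038 7.4
```

```text
time_s: 25.15
tcp_pos: [0.4153, -0.0418, 0.1117]
ee_rot: [[-0.991, -0.13, -0.003], [-0.13, 0.991, -0.001], [0.003, -0.001, -1.0]]
wrist_force: [-0.6, -0.5, -7.6]
gripper_width: 0.458
gripper_force: 30.0
time_s: 25.85
tcp_pos: [0.42, -0.0427, 0.0456]
ee_rot: [[-0.992, -0.129, 0.003], [-0.129, 0.992, -0.001], [-0.003, -0.002, -1.0]]
wrist_force: [0.2, -0.1, -8.1]
gripper_width: 0.455
gripper_force: 30.0
turn [-0.016  0.031  0.004] shift [0.0019 0.001  0.0076] F [ 0.16 -0.07 -8.08] t 25.85
```

```bash
python3 -m handwheel '[[[0,0,0,0,0,0.003,0.03],[0,0,0,0,0,0.002,0.03],[0,0,0,0,0,0.001,0.03],[0,0,0,0,0,0,0.03],[0,0,0,0,0,0,0.03]]]' | egrep 'tcp|wrist'; for i in 1 2; do python3 -m handwheel '[[[0,0,0,0,0,0.001,0.03],[0,0,0,0,0,0,0.03],[0,0,0,0,0,0,0.03]]]' | egrep 'tcp|wrist'; done
```

```text
tcp_pos: [0.4195, -0.0428, 0.0393]
wrist_force: [0.6, -0.1, -7.2]
tcp_pos: [0.4194, -0.0428, 0.0383]
wrist_force: [0.5, -0.6, -6.7]
tcp_pos: [0.4196, -0.0428, 0.0379]
wrist_force: [-3.5, 0.1, 4.1]
```

On the pan floor. I release and withdraw.

```bash
python3 -m handwheel '[[[0,0,0,0,0,0,0.087],[0,0,0,0,0,0,0.087],[0,0,0,0,0,0,0.087],[0,0,0,0,0,0,0.087],[0,0,0,0,0,0,0.087],[0,0,0,0,0,0,0.087],[0,0,0,0,0,0,0.087],[0,0,0,0,0,0,0.087]]]' | egrep 'tcp|width'; python3 -m handwheel '[[[0,0,0,0,0,-0.02,0.087],[0,0,0,0,0,-0.04,0.087],[0,0,0,0,0,-0.045,0.087],[0,0,0,0,0,-0.045,0.087],[0,0,0,0.01,-0.048,0,0.087],[0,0,0,0.01,-0.048,0,0.087],[0,0,0,0.005,-0.049,0,0.087],[0,0,0,0,-0.049,0,0.087],[0,0,0,0,-0.049,0,0.087],[0,0,0,0,-0.049,0,0.087],[0,0,0,0,0,0,0.087],[0,0,0,0,0,0,0.087]]]' | egrep 'time|tcp'; python3 -c "
from h import *
shot('side','s6.png'); shot('top','top3.png')
a=cv2.imread('pics/s6.png')[120:340,180:420];b=cv2.imread('pics/top3.png')[195:415,180:420]
cv2.imwrite('pics/c7.png',cv2.resize(np.hstack([a,b]),None,fx=1.66,fy=1.66,interpolation=cv2.INTER_CUBIC))"; python3 m2.py pics/top3.png
```

```text
tcp_pos: [0.4195, -0.0428, 0.0373]
gripper_width: 0.983
time_s: 28.95
tcp_pos: [0.4313, -0.3361, 0.1867]
foot [214.3 255.7] xy [582.3 247.4] size [70.4 91.4] ang 17.3
foot [296.4 239.2] xy [612.4  76.4] size [65.  89.7] ang 15.9
foot [371.4 226.5] xy [635.3 -80.4] size [64.9 90. ] ang 9.5
foot [459.7 256.6] xy [ 576.7 -255.1] size [113.9 135.8] ang 86.2
white [202.2 243.7] xy [586.1 248.9] size [ 5.4 47.9] ang 16.5
white [214.  264.5] xy [545.9 226. ] size [11.5 23. ] ang 17.4
white [292.  227.2] xy [613.6  78.5] size [ 4.6 47.9] ang 15.7
white [298.6 247.4] xy [574.8  66.5] size [ 7.9 20.2] ang 17.3
white [375.1 234. ] xy [595.7 -78.9] size [20.9  9.6] ang 88.6
white [375.7 212.9] xy [637.3 -80.7] size [ 4.8 48.6] ang 9.4
white [463.3 257.7] xy [ 547.9 -249.4] size [ 89.5 118.8] ang 68.8
```

View pics/c7.png

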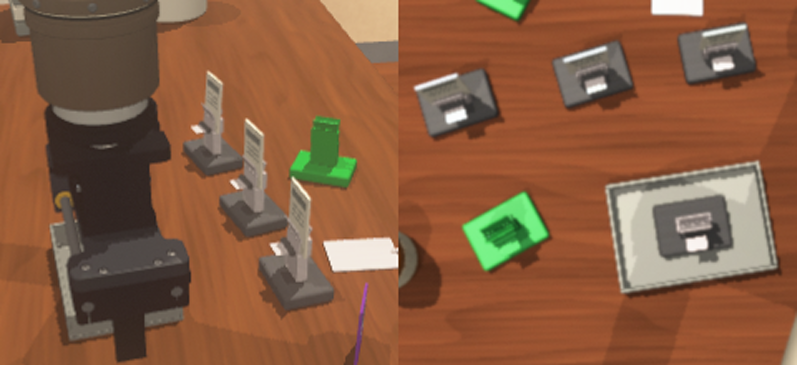

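The slack stand sits upright in the pan (right half, (692,225)) and both sound stands are untouched. The spare holds the card. Its top is about 4 mm further +x than on the others, so I check height and lean by triangulation against B and C.

Run:
```python
from h import *
np.set_printoptions(precision=1,suppress=True)
def tri(a,b):
    o1,d1=ray('top',*a);o2,d2=ray('side',*b); d1/=np.linalg.norm(d1);d2/=np.linalg.norm(d2)
    s=np.linalg.lstsq(np.array([d1,-d2]).T,o2-o1,rcond=None)[0]; p,q=o1+s[0]*d1,o2+s[1]*d2
    return (p+q)/2*1000,np.linalg.norm(p-q)*1000
T=cv2.imread('pics/top3.png').astype(int);S=cv2.imread('pics/s6.png').astype(int)
def w(b,v): return ((b.max(2)-b.min(2))/np.maximum(b.max(2),1)<.33)&(b.max(2)>v)
mt,ms=w(T,185),w(S,130)
for n,(x0,x1,y0,y1),(a0,a1,b0,b1) in (('spare',(185,225,232,255),(298,318,155,190)),('B',(270,312,216,238),(322,342,185,225)),('C',(355,395,204,220),(350,370,220,270))):
    y,x=np.nonzero(mt[y0:y1,x0:x1]);x+=x0;y+=y0; i=x.argmin(); ta=(x.min()-.3,y[x<=x.min()+1].mean()); j=(x.max()+.3,y[x>=x.max()-1].mean())
    v,u=np.nonzero(ms[b0:b1,a0:a1]);u+=a0;v+=b0; k=(u*.5+v).argmin(); sb=(u[k],v[k])
    print(n,np.array(ta),np.array(j),np.array(sb),*tri(ta,sb))
a=S[150:230,290:350];
```

```text
spare [189.7 247.2] [214.3 240.2] [305 163] [581.  272.5 134.6] 1.6441543271507895
B [279.7 230.5] [304.3 223.8] [328 192] [609.  102.1 134.5] 1.6932896831991868
C [359.7 204. ] [388.3 210.8] [356 226] [646.8 -50.1 134.6] 17.84466823987085
```

The spare's card top is at z = 134.6 mm, the same as the sound card's 134.5, so it is fully home. It leans about 0.06–0.08 rad, inside the 0.12 limit. The spare's foot has not moved and the gripper is clear, so I hand the job in.

```bash
python3 -c "
from h import *
print(r.finish_job())"
```

```text
the job is handed in; nothing more can be done
None
```

I handed the job in at about 29 s, but the hand-in returned no verdict. The right-most stand was slack: its card slid out at about 1.5 N, so I did not tug the other two. That card is fully home in the spare clip with a slight lean of about 0.06–0.08 rad, the slack stand is upright in the repair pan, and the other two stands and the spare have not moved.

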